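Shut and bar the spice rack's sliding door

TASK

Without gripping anything, push the clear sliding door of the rack's lowest tier fully shut by its knob with a fingertip; then push the steel latch arm round with one finger until it lies straight across the tier with its tip over the small keeper plate on the back rim. Leave the door shut, and do not shift or lift the jars on the middle tier or the spoons.

Things in the scene. Friction and masses are not known exactly. Their poses are not given: they have to be found in the camera images.
- rack: Stepped teak rack, 320 (x) x 420 (y) mm, fixed. Origin: centre of its underside; x to its back (away from the robot), y to its left. Lowest tier: a trough at the front, x -170 to -30 mm, rims 80 mm high, left half under a fixed clear pane, right half under the sliding door. Middle tier at z 85 mm behind it with three loose jars; top tier (x 60 to 150) at z 165 with three fixed jars, tops at 240.
- door (a joint): Clear acrylic sliding door, aluminium edges, 108 (x) x 190 (y) mm, upper face at z 77 mm. Value in m: 0 = fully shut (at the rack's right, -y, end; hard stop), grows as it opens along the rack's +y, up to 0.165. Starts about half open. Friction about 1.5 N; stays where it is left.
- knob (a point): Middle of the round bamboo knob on the door: 28 mm across from 16 to 28 mm above the door's face, on a 20 mm neck, 30 mm tall; this point is 20 mm above the face (z 97 mm). In the rack frame x -99 and, with the door shut, y -70 mm; it slides with the door. Pushing it to the rack's right (-y) shuts the door.
- latch (a joint): Steel latch arm swinging level on a pivot on the front rim. Value in rad: in the rack frame the arm points along (x, y) = (sin q, cos q). 0: along +y, parallel to the rim; grows clockwise from above; 1.571: straight across the trough, tip over the keeper. Can be pushed past this, to 1.79. Starts at -0.25 to 0.3. Friction about 0.07 N m: stays where left, no spring or coasting.
- pivot (a point): Latch pivot axis, at rack x -162, y -35 mm, at the arm's half height (z 101 mm). The hub is 22 mm in diameter and reaches z 115 mm.
- latch_tip (a point): Free end of the latch arm, 125 mm from the pivot axis, at the arm's half height. The arm is a straight flat bar on edge, 8 mm thick and 22 mm tall (z 90 to 112 mm in the rack): 10 mm of air over the rims, 13 mm over the door.
- keeper (a point): Centre of the top of the keeper plate on the trough's back rim, 14 x 26 (y) mm, 6 mm high, top at z 86 mm; straight across the trough from the pivot. The arm passes 4 mm over it.
- jar1: Loose square glass jar with bamboo lid, 60 x 60 x 75 mm, 0.22 kg, the right (-y) one on the middle tier; origin at the centre of its underside. A bystander.
- jar2: Loose square glass jar with bamboo lid, 60 x 60 x 75 mm, 0.22 kg, the middle one on the middle tier; origin at the centre of its underside. A bystander.
- jar3: Loose square glass jar with bamboo lid, 60 x 60 x 75 mm, 0.22 kg, the left (+y) one on the middle tier; origin at the centre of its underside. A bystander.
- spoons: Steel measuring spoon set clipped together, about 115 x 60 x 12 mm, loose on the floor of the trough under the door. Origin at the middle of its underside. A bystander.

How it is judged (in metres and radians):
On the way, in this order (a step that is already met when the one before it is completed fails the run):
1. the door is pushed fully shut while the latch arm is still swung clear (value of joint door below 0.006 m and value of joint latch below 0.9 rad), for 0.2 s.
2. the latch arm is swung straight across, over the keeper (value of joint door below 0.006 m and value of joint latch between 1.461 and 1.681 rad), for 0.2 s.
At the end, for the whole second after the job is handed in: The door is within 6 mm of fully shut and the latch arm lies straight across within 0.11 rad (tip centre over the keeper plate), at rest (all of step 2 and velocity of joint latch between -0.03 and 0.03 rad/s); the robot touches nothing.
It fails at once if a middle-tier jar or the spoon set is shifted or lifted by more than 15 mm (distance of any of jar1, jar2, jar3, spoons from where it was at the start of the episode above 0.015 m).
It fails at once if a middle-tier jar is tipped more than 0.3 rad (angle between any of jar1, jar2, jar3's own z axis and vertical above 0.3 rad).
It also fails if it takes over 53 s, if anything falls off the work surface, if the arm or the gripper's body presses on something with over 40 N, if the wrist force passes 120 N, or if a joint passes its speed limit or range.

ROBOT

A 7-joint arm with a two-finger parallel gripper is mounted at the origin on the work surface. World frame = base frame: x ahead of the robot, y to its left, z up, the work surface at z = 0. Lengths are in m, angles in degrees, forces in N, time in s.
With the tool pointing down it reaches from about 0.425 to 0.95 m from the base axis. Payload 4.7 kg.
Tool frame: the origin (TCP) lies at the very end of the fingers, on their centre line; the grasp point (between the pads) lies 19 mm behind it; z points along the fingers, y is the line along which they close (so a half turn about z gives the same grasp; the last joint's range is limited). The gripper opens to 87 mm and grips with 3 to 60 N. Pads are 19 mm wide; open, the fingers measure 117 mm over their backs; the gripper's body (75 mm by 190 mm) begins 51 mm behind the grasp point.
Start: joints at [-78.031, 26.849, -2.785, 87.806, 1.381, 65.374, -4.715], TCP at [0.159, 0.656, 0.223] pointing down, gripper open.
Joint ranges: [-148.3, 148.3], [-19.14, 114.17], [-79.39, 73.82], [5.75, 140.21], [-59.74, 239.74], [12.07, 113.84], [-152.46, 152.46]. Speed limits (degrees/s): [147.25, 147.25, 180, 180, 180, 180, 180].

INTERFACE

Orientations are given as [roll, pitch, yaw] about the fixed x, y, z axes, in that order (R = Rz(yaw) Ry(pitch) Rx(roll)).
In Python, from workcell import * gives the robot as it stands.
- The arm moves only by the tool send_rows, never from a script. Its argument "commands" is a list of rows, each a list of 5 numbers: the shift along the tool's x, y, z in m, then the turn about the tool's z in rad, then the opening in per cent of the stroke, from 0 (shut) to 100 (fully open). In form: [[dx, dy, dz, roll, gripper], ...]. A call has exactly 10 rows; each row shifts and turns the commanded pose from where the row before left it, along the tool's axes as they then stand; what a row does not reach is not made up. A row lasts 1/10 s, in which the tool goes at most 50 mm and 8.59 degrees, less where a joint would pass 70% of its speed; a pose out of reach is approached as far as the arm can. A call with a gripper value outside its range is refused whole. The fingers move at their own pace and stop on an object; the grip force is fixed at half the most. Time passes only in rows, so rows that do not move let the fingers close, or fill a call up. It gives the time, the measured TCP pose, the force, the opening and the grip force at its end, in the units of the state.
- get_state(): the state, without advancing time (a new reading comes with each control period).
- read_camera(name): name is "scene" or "top"; returns the picture (384x512x3 uint8, red, green, blue); there is no depth.
- camera_model(name): a dict with "K" (3x3 intrinsics, pixels), "D" ([k1, k2, p1, p2, k3] as OpenCV has them; the pictures are not rectified), "R" (3x3) and "t" (3): a world point X has camera coordinates R X + t. Camera axes: x right, y down, z forward; pixel columns grow to the right and rows downward; lengths in m; the calibration is good to about 2 mm. A picture is of the moment at which its call begins. camera_model takes no time and is no camera call.
- finish_job(): hands the job in; it is judged then, once.
The state is a dict: "t": time; "joint_pos": joint angles; "joint_velocities": joint speeds; "joint_efforts": joint torques, N m; "position": TCP position; "eef_rot": TCP orientation; "contact_force": force on the tool from outside, world axes, zero at the start; "torque": the same for the moment, N m; "width": opening from 0.0 (shut) to 1.0 (fully open); "gripper_force": force on a finger pad.
Only numpy, scipy, OpenCV 4.12 (cv2) and the standard library are available. Lean on these libraries where they do the work, as an engineer would, in place of code of your own. Each camera call takes 0.05 s, during which the arm holds its last target. There are 200 camera calls.

## Working session

There is one attempt and no reset: what is moved stays moved. The work goes in short steps, Python scripts to look and compute and a tool call to move; the robot and the scene stay as the last step left them, time stands still between calls to the robot, and variables do not carry over. Pictures are saved under pics/ and viewed, at most 10 in all, crops included, and the job is handed in when it is done.

Besides the shell and the picture viewer there is one more tool, called after "Request:" by a JSON object that holds its "name" and its "arguments", one argument or row to a line. send_rows: Moves the arm, as the interface text tells. Its arguments: {"type":"object","properties":{"commands":{"type":"array","items":{"type":"array","items":{"type":"number"}}}},"required":["commands"]}

```bash
mkdir -p pics; python3 - <<'E'
from workcell import *
import cv2
for n in("scene","top"):
    im=read_camera(n); cv2.imwrite(f"pics/{n}0.png",cv2.cvtColor(im,cv2.COLOR_RGB2BGR))
    m=camera_model(n); print(n,m)
s=get_state();print(s["t"],s["position"],s["eef_rot"],s["width"],s["contact_force"])
E
```

```text
scene {'K': array([[372.42610867,   0.        , 257.43835635],
       [  0.        , 372.42610867, 191.5182688 ],
       [  0.        ,   0.        ,   1.        ]]), 'D': array([-0.10223579,  0.        ,  0.        ,  0.        ,  0.        ]), 'R': array([[ 0.73098155,  0.68238966,  0.00321309],
       [ 0.63760893, -0.6813192 , -0.35952607],
       [-0.24314773,  0.26485562, -0.93312951]]), 't': array([-0.45809327, -0.3676555 ,  0.87918383])}
top {'K': array([[423.29052796,   0.        , 251.7852177 ],
       [  0.        , 423.29052796, 194.42456436],
       [  0.        ,   0.        ,   1.        ]]), 'D': array([-0.06683847,  0.        ,  0.        ,  0.        ,  0.        ]), 'R': array([[-0.02194214, -0.99879812, -0.04382767],
       [-0.98107681,  0.02994667, -0.19128902],
       [ 0.19237161,  0.03880102, -0.98055476]]), 't': array([0.04867234, 0.64991444, 0.62483991])}
0.1 [0.15885017 0.65550915 0.22160508] [-1.79900811e+02  3.75753790e-03  1.66379167e+02] 1.0008749956420566 [-0.93225805 -0.59164351  0.68478491]
```

View pics/scene0.png

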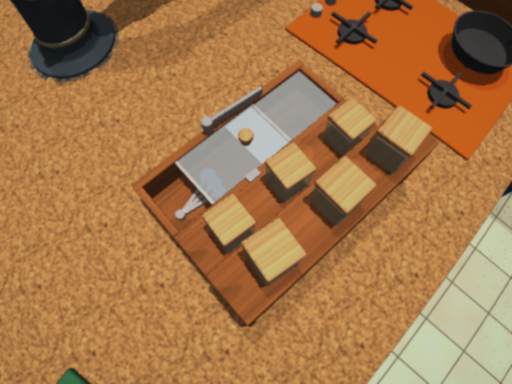

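View pics/top0.png

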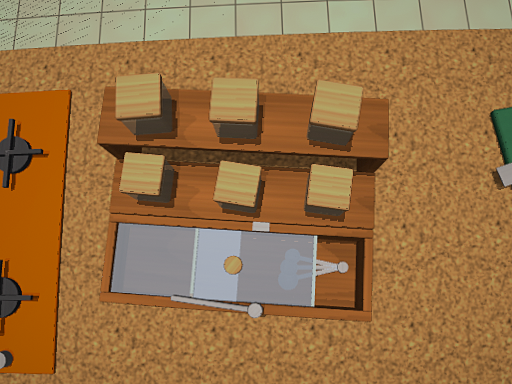

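The scene picture shows the knob near (246,136) and the latch hub at (208,124). In the top picture the knob is near (233,265), the hub (255,310), the latch tip (172,298) and the keeper (261,226). I'll enlarge the lower tier.

```bash
python3 - <<'E'
import cv2
im=cv2.imread("pics/top0.png")[205:330,90:385]
cv2.imwrite("pics/c1.png",cv2.resize(im,None,fx=2.7,fy=2.7,interpolation=cv2.INTER_CUBIC))
E
cat > h.py <<'E'
from workcell import *
import numpy as np,cv2
def ray(n,uv,z):
    m=camera_model(n); p=cv2.undistortPoints(np.array([[uv]],float),m["K"],m["D"])[0,0]
    R,t=m["R"],m["t"]; c=-R.T@t; d=R.T@np.array([p[0],p[1],1]); return (c+d*(z-c[2])/d[2])
def proj(n,X):
    m=camera_model(n); return cv2.projectPoints(np.array(X,float).reshape(-1,1,3),cv2.Rodrigues(m["R"])[0],m["t"],m["K"],m["D"])[0].reshape(-1,2)
E
```

```text
(no output)
```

View pics/c1.png

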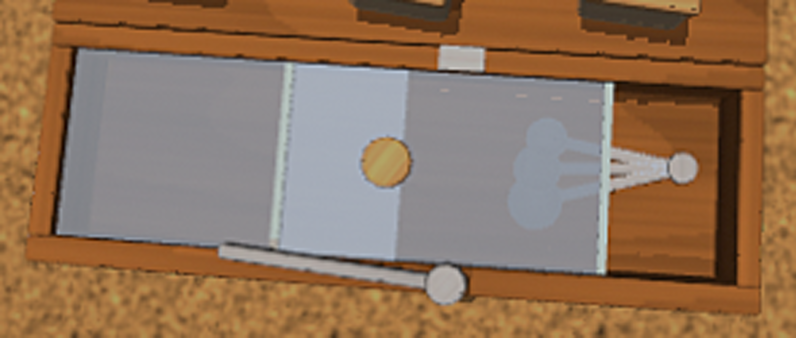

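```bash
python3 - <<'E'
from h import *
from scipy.optimize import least_squares
f=lambda u,v:(90+u/2.7,205+v/2.7)
P={'hub':(f(446,284),.115,(-.162,-.035)),'keep':(f(461,58),.086,(-.037,-.035)),'FL':(f(28,260),.08,(-.17,.21)),'FR':(f(758,312),.08,(-.17,-.21)),
'knob':(f(386,162),.107,(-.099,None)),'tip':(f(222,250),.112,None)}
W={k:ray("top",p[0],p[1]) for k,p in P.items()}
for k in W: print(k,W[k].round(4))
print('scene hub',ray("scene",(208,124),.115),'knob',ray("scene",(246,135),.107))
def T(q,r): c,s=np.cos(q[2]),np.sin(q[2]); return np.array([q[0]+c*r[0]-s*r[1],q[1]+s*r[0]+c*r[1]])
ks=['hub','keep','FL','FR']
s=least_squares(lambda q:np.concatenate([T(q,P[k][2])-W[k][:2] for k in ks]),[.6,0,0])
q=s.x;print(q,np.degrees(q[2]),s.fun.round(4))
c,sn=np.cos(q[2]),np.sin(q[2])
for k in W:
    d=W[k][:2]-q[:2]; print(k,(c*d[0]+sn*d[1]).round(4),(-sn*d[0]+c*d[1]).round(4))
print(get_state()["t"])
E
```

```text
hub [0.4717 0.0284 0.115 ]
keep [0.5956 0.018  0.086 ]
FL [0.4855 0.2706 0.08  ]
FR [ 0.4497 -0.1432  0.08  ]
knob [0.5369 0.0601 0.107 ]
tip [0.4913 0.1496 0.112 ]
scene hub [0.48056497 0.0265157  0.115     ] knob [0.54252106 0.05972539 0.107     ]
[ 0.63639096  0.04925594 -0.08631383] -4.945418453013994 [ 0.0003 -0.0001  0.0009 -0.0004 -0.0004  0.0026 -0.0008 -0.0021]
hub -0.1623 -0.0349
keep -0.038 -0.0347
FL -0.1694 0.2075
FR -0.1694 -0.2079
knob -0.1001 0.0023
tip -0.1532 0.0874
0.1
```

Residuals of the fit are under 3 mm. That puts the rack at (0.636, 0.049) with yaw −4.9°, the door about 72 mm open and the latch near 0.07 rad. Next I turn the tool to the rack's axes (tool x = −rack x, tool y = rack y), shut the fingers, and travel at height to the knob's left side.

Request:
{"name": "send_rows", "arguments": {
  "commands": [
    [0,0,0,-0.0755,0],
    [0,0,0,-0.0755,0],
    [-0.012,-0.014,0,0,0],
    [-0.018,-0.0215,0,0,0],
    [-0.018,-0.0215,0,0,0],
    [-0.018,-0.0215,0,0,0],
    [-0.018,-0.0215,0,0,0],
    [-0.018,-0.0215,0,0,0],
    [-0.018,-0.0215,0,0,0],
    [-0.018,-0.0215,0,0,0]
  ]
}}

```text
t: 1.1
position: [0.2826, 0.4789, 0.2222]
eef_rot: [-180.0, -0.0, 175.0]
contact_force: [0.6, 0.6, -0.4]
width: 0.175
gripper_force: 0.0
```

Request:
{"name": "send_rows", "arguments": {
  "commands": [
    [-0.018,-0.0215,0,0,0],
    [-0.018,-0.0215,0,0,0],
    [-0.018,-0.0215,0,0,0],
    [-0.018,-0.0215,0,0,0],
    [-0.018,-0.0215,0,0,0],
    [-0.018,-0.0215,0,0,0],
    [-0.018,-0.0215,0,0,0],
    [-0.018,-0.0215,0,0,0],
    [-0.018,-0.0215,0,0,0],
    [-0.018,-0.0215,0,0,0]
  ]
}}

```text
t: 2.1
position: [0.4431, 0.2492, 0.2223]
eef_rot: [-180.0, -0.0, 175.0]
contact_force: [0.3, -0.3, -0.3]
width: 0.006
gripper_force: 0.0
```

Request:
{"name": "send_rows", "arguments": {
  "commands": [
    [-0.0158,-0.0182,0,0,0],
    [-0.0158,-0.0182,0,0,0],
    [-0.0158,-0.0182,0,0,0],
    [-0.0158,-0.0182,0,0,0],
    [-0.0158,-0.0182,0,0,0],
    [-0.0158,-0.0182,0,0,0],
    [-0.0158,-0.0182,0,0,0],
    [0,0,0.02,0,0],
    [0,0,0.02,0,0],
    [0,0,0,0,0]
  ]
}}

```text
t: 3.1
position: [0.5398, 0.1132, 0.1797]
eef_rot: [-179.9, -0.3, 175.0]
contact_force: [-0.5, -0.2, -0.9]
width: 0.007
gripper_force: 0.0
```

```bash
python3 - <<'E'
from h import *
im=cv2.cvtColor(read_camera("scene"),cv2.COLOR_RGB2BGR)[30:230,130:360]
cv2.imwrite("pics/s1.png",cv2.resize(im,None,fx=3,fy=3,interpolation=cv2.INTER_CUBIC))
s=get_state();print(s["t"],s["position"],s["contact_force"])
d=s["position"][:2]-np.array([.6364,.0493]);a=-.0863;c,n=np.cos(a),np.sin(a);print(c*d[0]+n*d[1],-n*d[0]+c*d[1])
E
```

```text
3.15 [0.5409052  0.11365866 0.18129392] [-0.7178701  -0.10660782  0.42719262]
-0.10068667406280794 0.055888174818495916
```

View pics/s1.png

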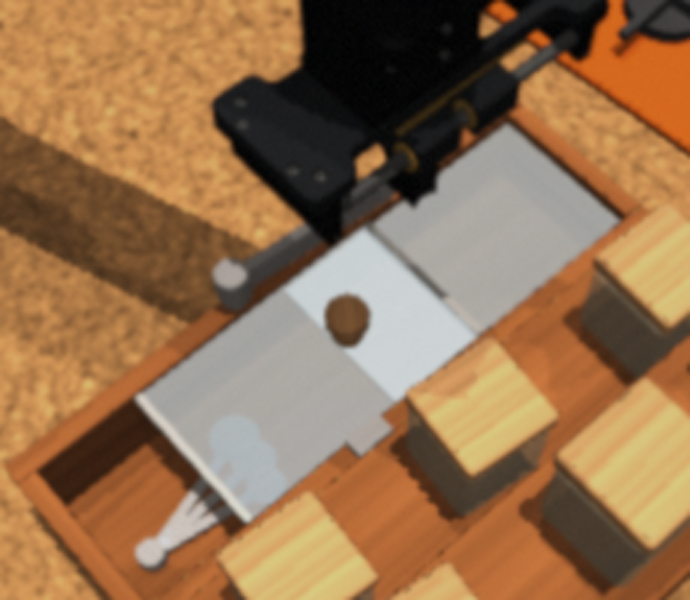

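The picture shows the shut fingertips at about (425,190), over the door to the left of the knob at (347,318), with clear space below. I descend to z 0.089 and then push along rack −y.

Request:
{"name": "send_rows", "arguments": {
  "commands": [
    [-0.001,0,0.013,0,0],
    [0,0,0.016,0,0],
    [0,0,0.016,0,0],
    [0,0,0.016,0,0],
    [0,0,0.016,0,0],
    [0,0,0.012,0,0],
    [0,0,0.003,0,0],
    [0,0,0,0,0],
    [0,-0.008,0,0,0],
    [0,-0.008,0,0,0]
  ]
}}

```text
t: 4.15
position: [0.5421, 0.0974, 0.0913]
eef_rot: [180.0, 0.1, 175.0]
contact_force: [0.7, 0.1, -0.0]
width: 0.004
gripper_force: 0.0
```

Request:
{"name": "send_rows", "arguments": {
  "commands": [
    [0,-0.008,0,0,0],
    [0,-0.008,0,0,0],
    [0,-0.008,0,0,0],
    [0,-0.008,0,0,0],
    [0,-0.008,0,0,0],
    [0,-0.008,0,0,0],
    [0,-0.008,0,0,0],
    [0,-0.008,0,0,0],
    [0,-0.008,0,0,0],
    [0,0,0,0,0]
  ]
}}

```text
t: 5.15
position: [0.5351, 0.0241, 0.0904]
eef_rot: [-179.9, -0.0, 174.9]
contact_force: [0.2, -0.7, 0.0]
width: 0.007
gripper_force: 0.0
```

Request:
{"name": "send_rows", "arguments": {
  "commands": [
    [0,-0.003,0,0,0],
    [0,-0.002,0,0,0],
    [0,-0.002,0,0,0],
    [0,-0.001,0,0,0],
    [0,-0.001,0,0,0],
    [0,-0.001,0,0,0],
    [0,-0.001,0,0,0],
    [0,0,0,0,0],
    [0,0,0,0,0],
    [0,0,0,0,0]
  ]
}}

```text
t: 6.15
position: [0.5345, 0.015, 0.0906]
eef_rot: [-180.0, 0.0, 175.0]
contact_force: [-0.3, 0.1, -0.2]
width: 0.007
gripper_force: 0.4
```

Request:
{"name": "send_rows", "arguments": {
  "commands": [
    [0,-0.001,0,0,0],
    [0,-0.001,0,0,0],
    [0,-0.001,0,0,0],
    [0,-0.001,0,0,0],
    [0,0,0,0,0],
    [0,0,0,0,0],
    [0,0,0,0,0],
    [0,0,0,0,0],
    [0,0,0,0,0],
    [0,0,0,0,0]
  ]
}}

```text
t: 7.15
position: [0.5342, 0.0121, 0.0906]
eef_rot: [179.9, 0.0, 175.1]
contact_force: [0.2, 5.8, 0.0]
width: 0.003
gripper_force: 2.6
```

```bash
python3 - <<'E'
from h import *
im=cv2.cvtColor(read_camera("scene"),cv2.COLOR_RGB2BGR)[60:240,130:300]
cv2.imwrite("pics/s2.png",cv2.resize(im,None,fx=3.3,fy=3.3,interpolation=cv2.INTER_CUBIC))
s=get_state();print(s["t"],s["position"],s["contact_force"])
d=s["position"][:2]-np.array([.6364,.0493]);a=-.0863;c,n=np.cos(a),np.sin(a);print(c*d[0]+n*d[1],-n*d[0]+c*d[1])
E
```

```text
7.2 [0.53422991 0.01206376 0.09055476] [0.03176215 4.86749113 0.12202775]
-0.09858036440414815 -0.04590400369480325
```

View pics/s2.png

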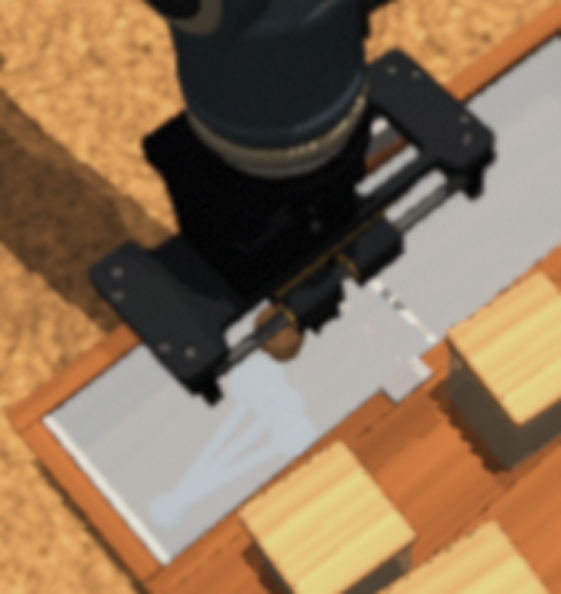

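The door's edge now sits at the rack's right end, and the knob is at (280,330) against the fingertip. The 5 N resisting force is well over the door's own 1.5 N friction, so it is against its stop. I back off, rise, go over to the front of the latch arm, and work out the sweep.

Request:
{"name": "send_rows", "arguments": {
  "commands": [
    [0,0.01,0,0,0],
    [0,0.016,0,0,0],
    [0,0.02,-0.02,0,0],
    [0,0.02,-0.025,0,0],
    [0,0.02,-0.02,0,0],
    [0.022,0.01,0,0,0],
    [0.025,0,0,0,0],
    [0.025,0,0,0,0],
    [0.016,0,0,0,0],
    [0,0,0,0,0]
  ]
}}

```text
t: 8.2
position: [0.453, 0.1138, 0.1554]
eef_rot: [-179.9, -0.1, 175.1]
contact_force: [0.2, -0.0, -0.1]
width: -0.0
gripper_force: 0.0
```

```bash
python3 - <<'E'
from h import *
s=get_state();print(s["t"],s["position"],s["contact_force"])
d=s["position"][:2]-np.array([.6364,.0493]);a=-.0863;c,n=np.cos(a),np.sin(a);print(c*d[0]+n*d[1],-n*d[0]+c*d[1])
def F(q,r=.085): 
    u=np.array([np.sin(q),np.cos(q)]);nn=np.array([np.cos(q),-np.sin(q)])
    return np.array([-.162,-.035])+r*u-(.004+.0095*np.cos(q)+.0105*np.sin(q))*nn
qs=np.array([.0]+list(np.arange(.1,1.5,.1))+[1.5,1.571]);P=np.array([F(q) for q in qs])
for q,p,dl in zip(qs[1:],P[1:],np.diff(P,axis=0)): print(q.round(2),p.round(4),"tool",(-dl[0]).round(4),dl[1].round(4))
E
```

```text
8.2 [0.4529956  0.11383666 0.15544392] [ 0.1989667  -0.00538449 -0.10201784]
-0.1882844595629965 0.04848832055436992
0.1 [-0.1679  0.051 ] tool -0.0076 0.001
0.2 [-0.1602  0.0514] tool -0.0077 0.0003
0.3 [-0.1523  0.051 ] tool -0.0079 -0.0004
0.4 [-0.1444  0.0498] tool -0.0079 -0.0011
0.5 [-0.1365  0.0479] tool -0.0079 -0.0019
0.6 [-0.1287  0.0452] tool -0.0078 -0.0027
0.7 [-0.121   0.0416] tool -0.0076 -0.0036
0.8 [-0.1137  0.0372] tool -0.0074 -0.0044
0.9 [-0.1067  0.032 ] tool -0.007 -0.0052
1.0 [-0.1002  0.026 ] tool -0.0065 -0.006
1.1 [-0.0943  0.0193] tool -0.0059 -0.0067
1.2 [-0.089   0.0119] tool -0.0052 -0.0074
1.3 [-0.0846  0.0038] tool -0.0045 -0.0081
1.4 [-0.0809 -0.0048] tool -0.0036 -0.0086
1.5 [-0.0783 -0.0139] tool -0.0027 -0.0091
1.57 [-0.077  -0.0205] tool -0.0013 -0.0066
```

Request:
{"name": "send_rows", "arguments": {
  "commands": [
    [0,0,0.012,0,0],
    [0,0,0.016,0,0],
    [0,0,0.016,0,0],
    [0,0,0.012,0,0],
    [0,0,0.003,0,0],
    [0,0,0,0,0],
    [-0.007,0,0,0,0],
    [-0.007,0.001,0,0,0],
    [-0.0065,0.0015,0,0,0],
    [-0.0077,0.0003,0,0,0]
  ]
}}

```text
t: 9.2
position: [0.4835, 0.1149, 0.0967]
eef_rot: [180.0, -0.0, 175.0]
contact_force: [-1.7, -1.1, -0.4]
width: 0.002
gripper_force: 0.6
```

Request:
{"name": "send_rows", "arguments": {
  "commands": [
    [-0.0079,-0.0004,0,0,0],
    [-0.0079,-0.0011,0,0,0],
    [-0.0079,-0.0019,0,0,0],
    [-0.0078,-0.0027,0,0,0],
    [-0.0076,-0.0036,0,0,0],
    [-0.0074,-0.0044,0,0,0],
    [-0.007,-0.0052,0,0,0],
    [-0.0065,-0.006,0,0,0],
    [-0.0059,-0.0067,0,0,0],
    [0,0,0,0,0]
  ]
}}

```text
t: 10.2
position: [0.5472, 0.0755, 0.0967]
eef_rot: [-180.0, 0.1, 174.9]
contact_force: [-1.0, 0.7, 0.1]
width: 0.001
gripper_force: 0.0
```

```bash
python3 - <<'E'
from h import *
im=cv2.cvtColor(read_camera("scene"),cv2.COLOR_RGB2BGR)[60:240,130:300]
cv2.imwrite("pics/s3.png",cv2.resize(im,None,fx=3.3,fy=3.3,interpolation=cv2.INTER_CUBIC))
s=get_state();print(s["t"],s["position"],s["contact_force"])
d=s["position"][:2]-np.array([.6364,.0493]);a=-.0863;c,n=np.cos(a),np.sin(a);print(c*d[0]+n*d[1],-n*d[0]+c*d[1])
E
```

```text
10.25 [0.54676153 0.0762694  0.09668877] [-0.95473294 -0.15599371  0.43048662]
-0.09162944522178924 0.019142828411897475
```

View pics/s3.png

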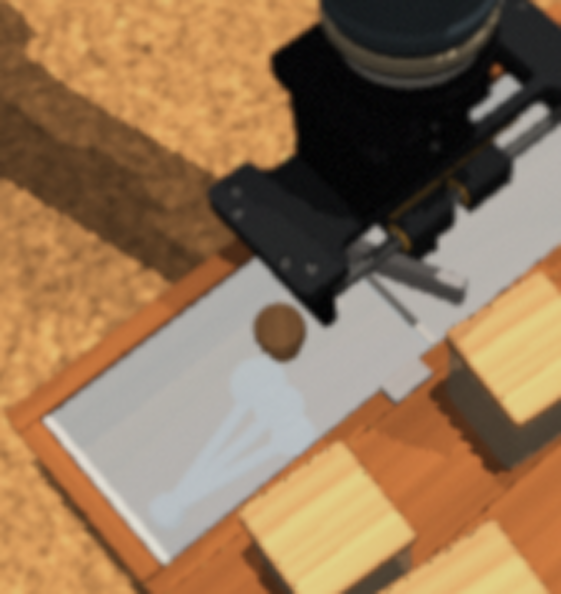

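The door stayed shut, and the arm is swung to about 1.1 rad with its tip at (455,290), a little short of the keeper at (405,380). I continue to about 1.5 rad and then check.

Request:
{"name": "send_rows", "arguments": {
  "commands": [
    [-0.004,-0.0075,0,0,0],
    [-0.0035,-0.008,0,0,0],
    [-0.003,-0.0085,0,0,0],
    [-0.0025,-0.006,0,0,0],
    [0,-0.003,0,0,0],
    [0,0,0,0,0],
    [0,0,0,0,0],
    [0,0,0,0,0],
    [0,0,0,0,0],
    [0,0,0,0,0]
  ]
}}

```text
t: 11.25
position: [0.556, 0.0435, 0.0965]
eef_rot: [180.0, -0.0, 175.1]
contact_force: [0.6, 0.3, -0.3]
width: 0.005
gripper_force: 0.0
```

```bash
python3 - <<'E'
from h import *
im=cv2.cvtColor(read_camera("scene"),cv2.COLOR_RGB2BGR)[80:200,160:300]
cv2.imwrite("pics/s4.png",cv2.resize(im,None,fx=4.5,fy=4.5,interpolation=cv2.INTER_CUBIC))
s=get_state();print(s["t"],s["position"],s["contact_force"])
d=s["position"][:2]-np.array([.6364,.0493]);a=-.0863;c,n=np.cos(a),np.sin(a);print(c*d[0]+n*d[1],-n*d[0]+c*d[1])
for q in (1.3,1.4,1.5,1.571,1.65):
    r=np.array([-.162+.125*np.sin(q),-.035+.125*np.cos(q)])
    w=np.array([.6364+c*r[0]-n*r[1],.0493+n*r[0]+c*r[1],.112]); p=proj("scene",w)[0]; print(q,((p-[160,80])*4.5).round())
E
```

```text
11.3 [0.55602522 0.04341793 0.09651809] [-0.41718464 -1.13942823  0.79167138]
-0.07956866961575552 -0.012787913985106415
1.3 [470. 336.]
1.4 [451. 360.]
1.5 [430. 383.]
1.571 [413. 397.]
1.65 [393. 413.]
```

View pics/s4.png

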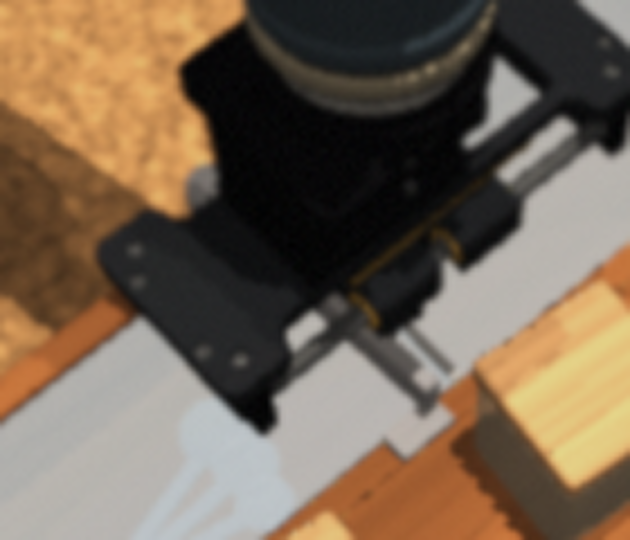

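The tip's top end is at about (428,382), which matches 1.5 rad. About 0.07 rad, or 6.5 mm, is left. After that I'll back off along +y and rise.

Request:
{"name": "send_rows", "arguments": {
  "commands": [
    [-0.001,-0.003,0,0,0],
    [0,-0.002,0,0,0],
    [0,-0.0015,0,0,0],
    [0,0,0,0,0],
    [0,0,0,0,0],
    [0,0,0,0,0],
    [0,0.006,0,0,0],
    [0,0.012,0,0,0],
    [0,0.014,0,0,0],
    [0,0.01,0,0,0]
  ]
}}

```text
t: 12.3
position: [0.5602, 0.081, 0.0965]
eef_rot: [179.9, -0.0, 175.2]
contact_force: [0.5, 0.2, 0.4]
width: 0.004
gripper_force: 0.0
```

Request:
{"name": "send_rows", "arguments": {
  "commands": [
    [0,0,-0.015,0,0],
    [0,0,-0.025,0,0],
    [0,0.01,-0.025,0,0],
    [0.01,0.02,-0.025,0,0],
    [0.01,0.03,-0.02,0,0],
    [0.01,0.03,0,0,0],
    [0.01,0.03,0,0,0],
    [0.01,0.03,0,0,0],
    [0.01,0.02,0,0,0],
    [0,0,0,0,0]
  ]
}}

```text
t: 13.3
position: [0.5128, 0.2584, 0.2063]
eef_rot: [179.9, -0.1, 175.5]
contact_force: [0.1, 0.5, 0.1]
width: -0.0
gripper_force: 0.0
```

```bash
python3 - <<'E'
from h import *
im=cv2.cvtColor(read_camera("top"),cv2.COLOR_RGB2BGR)[200:330,200:390]
cv2.imwrite("pics/t5.png",cv2.resize(im,None,fx=4,fy=4,interpolation=cv2.INTER_CUBIC))
s=get_state();print(s["t"],s["position"],s["contact_force"])
a=-.0863;c,n=np.cos(a),np.sin(a)
for q in (1.4,1.461,1.571,1.681):
    r=np.array([-.162+.125*np.sin(q),-.035+.125*np.cos(q)])
    w=np.array([.6364+c*r[0]-n*r[1],.0493+n*r[0]+c*r[1],.112]); p=proj("top",w)[0]; print(q,((p-[200,200])*4).round())
E
```

```text
13.35 [0.51395643 0.25550987 0.20634211] [ 0.83483266 -0.42069863 -0.23545415]
1.4 [185.  97.]
1.461 [205.  95.]
1.571 [242.  95.]
1.681 [279.  99.]
```

View pics/t5.png

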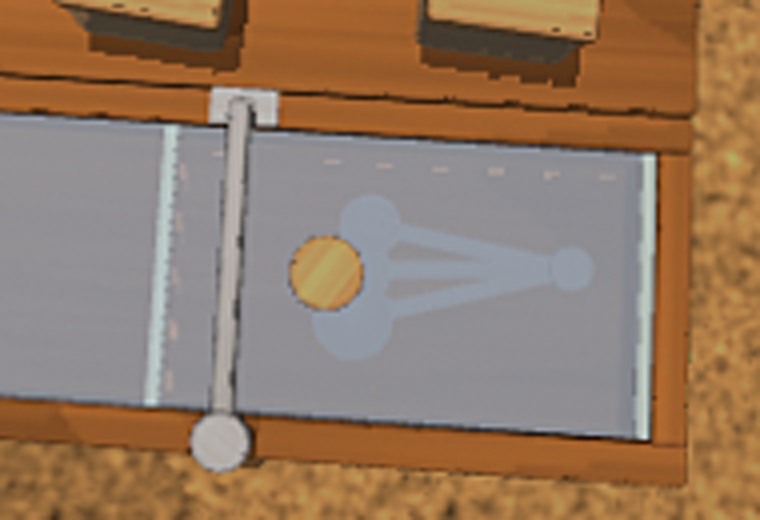

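The latch tip is at about (240,98), against an expected (242,95) for 1.571, and it lies over the keeper. The door is at the right end. I check the knob's position numerically and hand the job in if it is shut.

```bash
python3 - <<'E'
from h import *
w=ray("top",(200+327/4,200+273/4),.107)[:2]-np.array([.6364,.0493]);a=-.0863;c,n=np.cos(a),np.sin(a)
y=-n*w[0]+c*w[1];print(c*w[0]+n*w[1],y)
if y<-.066: print(finish_job())
E
```

```text
-0.10026500796734059 -0.06997557917440628
the job is handed in; nothing more can be done
None
```

The door is fully shut (knob measured at y −70.0 mm in the rack frame, its shut position) and the latch arm lies straight across over the keeper at about 1.57 rad, with the robot withdrawn and the job handed in at about 13.4 s.

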